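Try out a refitted cupboard catch

TASK

The roller catch of the small plywood cupboard on the bench has just been refitted: try it out. Push the door gently until it snaps shut, without ramming it against its rubber buffer, and let go for a second so that it is seen to stay shut by itself; then pull it back through the catch without flinging it and leave it standing well open, 60 degrees or more. Leave the mug, jar and bowl around it alone.

Things in the scene. Friction and masses are not known exactly. Their poses are not given: they have to be found in the camera images.
- cupboard: Plywood cupboard fixed to the bench, 180 mm deep (x), 270 wide (y), 225 high; up to 0.2 rad askew. Origin: centre of its underside; x points away from the open front (plane x = -90 mm, towards the robot), y left, z up.
- door (a joint): Door's angle about its upright hinge, rad: 0 square across the front, growing as the free edge swings out towards the robot, up to 1.9. Starts ajar (0.3 to 0.8), not caught; stays where left. The catch with its buffer may be screwed on up to 20 mm further forward, so the door snaps shut anywhere from -0.01 to 0.09: that is hidden and has to be felt. The catch is first met below 0.16.
- door_hinge (a point): Point on the hinge axis at bench height, at the left front edge (x -90, y +130 mm in the cupboard's frame). Axes turn with the door: z up, -y along the door to its free edge, -x out of its outer face; at angle a the door's yaw is the cupboard's yaw minus a. Panel 15 mm thick: inner face at x 0, outer at x -15 mm.
- door_handle (a point): Middle of the handle: upright round steel bar, 10 mm thick, 35 mm off the outer face, spanning 135 to 215 mm above the bench, a round foot to the door at each end. At x -50, y -210 mm in door_hinge's axes, 175 mm above the bench. Pinch it from above, a finger to either side along the door (door's y).
- door_edge (a point): Outer top corner of the door panel at its free edge, 260 mm along the door from the hinge, 223 mm above the bench. Plywood door, about 0.6 kg. Inside near this edge is the catch: a white sprung roller on the cupboard's side wall, a steel strike on the door.
- buffer (a joint): Squeeze of the rubber buffer beside the catch that stops the door, m: 0 free, about 0.0005 with the door snapped shut and let go, 1 mm more per 10 N pushed at the handle; keep it under 2.5 mm. Pushing at the handle, the catch resists from 13 mm before shut, with up to 5 to 9 N, gives way 3 mm before shut and draws the door in. Pulling open takes as much over the first 3 mm.
- mug: Green stoneware mug, 80 mm wide, 85 high, handle at its +y; origin at the centre of its foot. Bystander, to be left alone.
- jar: White lidded jar, 70 mm wide, 110 high; origin at the centre of its foot. Bystander.
- bowl: Terracotta bowl, 120 mm wide, 50 high; origin at the centre of its foot. Bystander.

How it is judged:
By the outcome, as a careful person would: the job done as asked, in the order asked, and still so for the second after the job is handed in, with the robot touching nothing.
It also fails if it takes over 70 s, if anything falls off the work surface, if the arm or the gripper's body presses on something with over 40 N, if the wrist force passes 120 N, or if a joint passes its speed limit or range.

ROBOT

A 6-joint arm with a two-finger parallel gripper is mounted at the origin on the work surface. World frame = base frame: x ahead of the robot, y to its left, z up, the work surface at z = 0. Lengths are in m, angles in rad, forces in N, time in s.
With the tool pointing down it reaches from about 0.275 to 0.875 m from the base axis. Payload 12.5 kg.
Tool frame: the origin (TCP) lies midway between the tips of the shut fingers; the grasp point (between the pads) lies 19 mm behind it; z points along the fingers, y is the line along which they close (so a half turn about z gives the same grasp; the last joint's range is limited). The gripper opens to 85 mm and grips with 20 to 120 N. Pads are 22 mm wide; open, the fingers measure 114 mm over their backs; the gripper's body (76 mm by 85 mm) begins 54 mm behind the grasp point. The pads swing forward as they close: fully open they stand 13 mm farther back than shut.
Start: joints at [-1.406, 0.351, 1.652, -0, 1.139, -0.085], TCP at [0.136, -0.533, 0.231] pointing down, gripper open.
Joint ranges: [-2.75, 2.75], [-0.79, 2.1], [0.01, 2.65], [-1.57, 4.71], [0.07, 3.14], [-2.87, 2.87]. Speed limits (rad/s): [2.22, 2.22, 2.79, 3.14, 3.14, 3.14].

INTERFACE

Orientations are given as [roll, pitch, yaw] about the fixed x, y, z axes, in that order (R = Rz(yaw) Ry(pitch) Rx(roll)).
In Python, from bench import env gives the robot as it stands.
- The arm moves only by the tool arm_command, never from a script. Its argument "increments" is a list of rows, each a list of 7 numbers: the shift along the tool's x, y, z each as a share of 0.8 m, from -1 to 1, then the turn, a rotation vector about the tool's x, y, z each as a share of 8 degrees, from -1 to 1, then the closure, from 0 (fully open) to 1 (shut). In form: [[dx, dy, dz, wx, wy, wz, grip], ...]. A call has 1 to 5 rows; each row shifts and turns the commanded pose from where the row before left it, along the tool's axes as they then stand; what a row does not reach is not made up. A row lasts 1/10 s, in which the tool goes at most 50 mm and 8.59 degrees, less where a joint would pass 70% of its speed; a pose out of reach is approached as far as the arm can. A call with a number of a shift or a turn outside -1 to 1 is refused whole. A call with a gripper value outside its range is refused whole. The fingers move at their own pace and stop on an object; "squeeze" is the grip in N (left out, the last holds). Time passes only in rows, so rows that do not move let the fingers close. It gives the time, the measured TCP pose, the force, the opening and the grip force at its end, in the units of the state.
- env.sense(): the state, without advancing time (a new reading comes with each control period).
- env.read_camera(name): name is "side" or "top"; returns the picture (384x512x3 uint8, red, green, blue); there is no depth.
- env.camera_info(name): a dict with "fx", "fy", "cx", "cy" (pixels), "rvec" (rotation vector, rad) and "tvec" (3), from world to camera coordinates, as OpenCV has them. Camera axes: x right, y down, z forward; pixel columns grow to the right and rows downward; lengths in m; the calibration is good to about 2 mm. A picture is of the moment at which its call begins. camera_info takes no time and is no camera call.
- env.sign_off(): hands the job in; it is judged then, once.
The state is a dict: "time": time; "joint_pos": joint angles; "joint_velocities": joint speeds; "tau": joint torques, N m; "tool_pos": TCP position; "tcp_rot": TCP orientation; "wrist_force": force on the tool from outside, world axes, zero at the start; "torque": the same for the moment, N m; "grip_width": opening from 0.0 (shut) to 1.0 (fully open); "grip_force": force on a finger pad.
Only numpy, scipy, OpenCV 4.12 (cv2) and the standard library are available. Lean on these libraries where they do the work, as an engineer would, in place of code of your own. Each camera call takes 0.05 s, during which the arm holds its last target. There are 200 camera calls.

## Working session

There is one attempt and no reset: what is moved stays moved. The work goes in short steps, Python scripts to look and compute and a tool call to move; the robot and the scene stay as the last step left them, time stands still between calls to the robot, and variables do not carry over. Pictures are saved under pics/ and viewed, at most 10 in all, crops included, and the job is handed in when it is done.

Besides the shell and the picture viewer there is one more tool, called after ">>>" as name([rows], argument=value, ...), one row to a line, values as JSON. arm_command: Moves the arm, as the interface text tells. Shift numbers are shares of 0.8 m and turn numbers shares of 8 degrees, none past 1 either way. Its arguments: {"type":"object","properties":{"increments":{"type":"array"},"squeeze":{"type":"number"}},"required":["increments"]}

```bash
mkdir -p pics; python3 - <<'E'
from bench import env
import cv2,numpy as np
for n in("side","top"):
    i=env.read_camera(n); cv2.imwrite(f"pics/{n}0.png",i[:,:,::-1]); print(n,env.camera_info(n))
s=env.sense(); print(s)
E
```

```text
side {'fx': 381.61414023922987, 'fy': 381.61414023922987, 'cx': 251.70090155050323, 'cy': 186.34670817311766, 'rvec': array([ 0.39042617, -2.67131734,  1.32283656]), 'tvec': array([0.55911318, 0.22134439, 1.02328888])}
top {'fx': 457.50472852788045, 'fy': 457.50472852788045, 'cx': 254.94377872378325, 'cy': 194.120254524123, 'rvec': array([ 2.15967443, -2.16830782,  0.13704831]), 'tvec': array([-0.00780124,  0.61410024,  1.24804855])}
{'time': 0.1, 'joint_pos': array([-1.40558384e+00,  3.51172357e-01,  1.65235389e+00, -4.06641244e-05,
        1.13907444e+00, -8.45851691e-02]), 'joint_velocities': array([ 3.63142806e-04, -1.60142592e-04, -4.43526678e-03, -2.12403632e-04,
       -7.94036725e-05,  1.27738269e-03]), 'tau': array([ 6.30580507e-04, -5.06830466e+01, -2.91875249e+01, -2.60827699e-05,
        2.71416633e-03, -5.25888709e-06]), 'tool_pos': array([ 0.13593981, -0.5326373 ,  0.23082008]), 'tcp_rot': array([-3.14058510e+00, -4.83796038e-05,  2.49814661e-01]), 'wrist_force': array([-0.11887076,  0.35835181, -0.95701548]), 'torque': array([-0.04668346, -0.01922649, -0.00618742]), 'grip_force': 0.0, 'grip_width': 1.003388715788919}
```

View pics/side0.png

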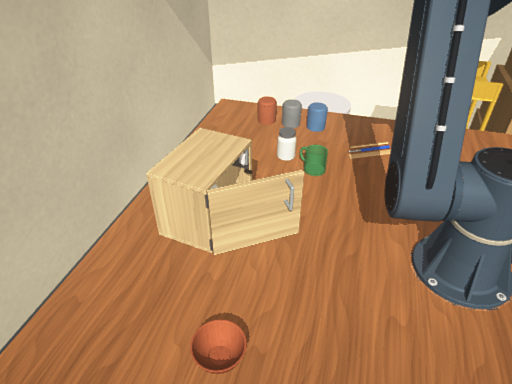

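View pics/top0.png

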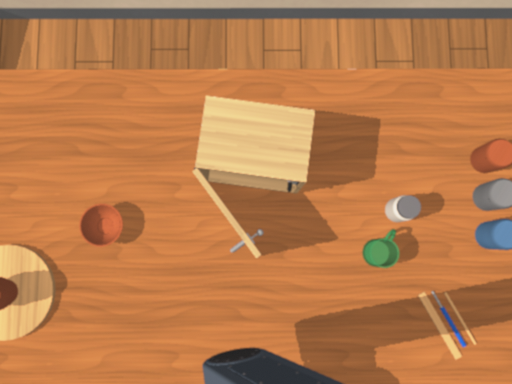

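```bash
cat > h.py <<'E'
import cv2,numpy as np
from bench import env
def ray(n,uv,z):
    c=env.camera_info(n);R=cv2.Rodrigues(c['rvec'])[0];o=-R.T@c['tvec']
    d=R.T@np.array([(uv[0]-c['cx'])/c['fx'],(uv[1]-c['cy'])/c['fy'],1]); return (o+d*(z-o[2])/d[2])[:2]
def proj(n,P):
    c=env.camera_info(n);K=np.array([[c['fx'],0,c['cx']],[0,c['fy'],c['cy']],[0,0,1]])
    return cv2.projectPoints(np.array(P,float).reshape(-1,3),c['rvec'],c['tvec'],K,None)[0].reshape(-1,2)
E
python3 - <<'E'
from h import *
for n,L in(("top",[(206,96),(314,109),(305,182),(196,167)]),("side",[(203,131),(250,150),(208,187),(150,174)])):
    for p in L: print(n,p,ray(n,p,.225).round(4))
for p in [(193,171),(198,169),(258,257),(232,251),(261,233)]: print(p,ray("top",p,.223).round(4))
for p in [(302,172),(208,190)]: print(p,ray("side",p,.223).round(4))
for p in [(288,180)]: print(p,ray("side",p,.215).round(4))
a=cv2.imread("pics/top0.png")[150:280,180:320]; b=cv2.imread("pics/side0.png")[160:260,195:315]
cv2.imwrite("pics/c.png",np.vstack([cv2.resize(a,(420,390)).copy()[:290+100,:],cv2.resize(b,(420,210))[:210]]) if 0 else np.hstack([cv2.resize(a,(400,371)),cv2.resize(b,(400,371))]))
E
```

```text
top (206, 96) [0.8345 0.1103]
top (314, 109) [ 0.8011 -0.1543]
top (305, 182) [ 0.6205 -0.1291]
top (196, 167) [0.6579 0.1329]
side (203, 131) [ 0.7804 -0.1368]
side (250, 150) [ 0.6093 -0.0717]
side (208, 187) [0.6587 0.1233]
side (150, 174) [0.8247 0.1139]
(193, 171) [0.6485 0.1403]
(198, 169) [0.6533 0.1283]
(258, 257) [ 0.4425 -0.0153]
(232, 251) [0.4568 0.0461]
(261, 233) [ 0.4989 -0.0227]
(302, 172) [ 0.4477 -0.0089]
(208, 190) [0.6553 0.1322]
(288, 180) [0.4772 0.0253]
```

View pics/c.png

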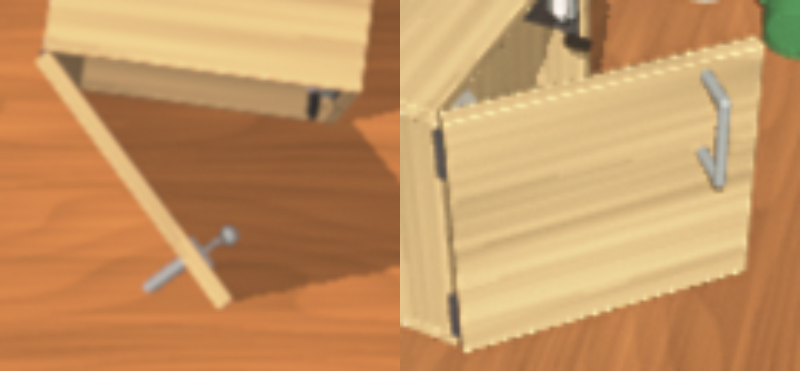

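>>> arm_command([
  [0,0,-0.045,0,0,0,0],
  [0,0,-0.045,0,0,0,0],
  [0.038,-0.04,0,0,0,0,0],
  [0.038,-0.04,0,0,0,0,0],
  [0.038,-0.04,0,0,0,0,0],
], squeeze=50)

```text
time: 0.6
tool_pos: [0.201, -0.4158, 0.3031]
tcp_rot: [-3.141, -0.0, 0.249]
wrist_force: [0.6, -0.1, 0.5]
grip_width: 1.004
grip_force: 0.0
```

>>> arm_command([
  [0.038,-0.04,0,0,0,0,0],
  [0.038,-0.04,0,0,0,0,0],
  [0.038,-0.04,0,0,0,0,0],
  [0.038,-0.04,0,0,0,0,0],
  [0.038,-0.04,0,0,0,0,0],
])

```text
time: 1.1
tool_pos: [0.3087, -0.223, 0.3032]
tcp_rot: [-3.142, -0.0, 0.249]
wrist_force: [0.2, -0.7, 0.7]
grip_width: 0.999
grip_force: 0.0
```

>>> arm_command([
  [0.038,-0.04,0,0,0,0,0],
  [0.038,-0.04,0,0,0,0,0],
  [0.038,-0.04,0,0,0,0,0],
  [0.038,-0.04,0,0,0,0,0],
  [0.038,-0.04,0,0,0,0,0],
])

```text
time: 1.6
tool_pos: [0.4165, -0.0302, 0.3033]
tcp_rot: [3.141, -0.0, 0.25]
wrist_force: [0.0, -0.1, -0.2]
grip_width: 1.002
grip_force: 0.0
```

>>> arm_command([
  [0,0,0,0,0,-1,0],
  [0,0,0,0,0,-1,0],
  [0,0,0,0,0,-1,0],
  [0,0,0,0,0,-1,0],
  [0,0,0,0,0,-1,0],
])

```text
time: 2.1
tool_pos: [0.4159, -0.032, 0.303]
tcp_rot: [-3.141, 0.0, 0.954]
wrist_force: [0.4, 0.1, 1.0]
grip_width: 0.997
grip_force: 0.0
```

>>> arm_command([
  [0,0,0,0,0,-1,0],
  [0,0,0,0,0,-1,0],
  [0,0,0,0,0,-1,0],
  [0,0,0,0,0,-1,0],
  [0,0,0,0,0,-1,0],
])

```text
time: 2.6
tool_pos: [0.4159, -0.0321, 0.3031]
tcp_rot: [-3.141, -0.0, 1.652]
wrist_force: [-0.2, -0.1, -0.2]
grip_width: 1.001
grip_force: 0.0
```

>>> arm_command([
  [0,0,0,0,0,-1,0],
  [0,0,0,0,0,-1,0],
  [0,0,0,0,0,-1,0],
  [0,0,0,0,0,-1,0],
  [0,0,0,0,0,0,0],
])

```text
time: 3.1
tool_pos: [0.4159, -0.0321, 0.3031]
tcp_rot: [-3.141, -0.0, 2.207]
wrist_force: [0.3, 1.5, 0.2]
grip_width: 1.0
grip_force: 0.0
```

>>> arm_command([
  [0.015,0.033,0,0,0,-0.1,0],
  [0.015,0.033,0,0,0,0,0],
  [0.014,0.034,0,0,0,0,0],
  [0,0,0,0,0,0,0],
])

```text
time: 3.5
tool_pos: [0.4599, 0.046, 0.303]
tcp_rot: [3.142, -0.001, 2.216]
wrist_force: [-0.3, -0.8, -0.4]
grip_width: 1.001
grip_force: 0.0
```

```bash
python3 - <<'E'
from h import *
s=env.sense();print(s['tool_pos'],s['tcp_rot'])
a=env.read_camera("top")[:,:,::-1].copy(); b=env.read_camera("side")[:,:,::-1].copy()
H=[.4593,.0432]
print(proj("top",[H+[.215]]),proj("side",[H+[.215],H+[.135]]))
for n,i in(("top",a),("side",b)):
  for p in proj(n,[H+[.215]]): cv2.circle(i,tuple(int(v) for v in p.round()),1,(0,0,255),-1)
cv2.imwrite("pics/d.png",np.hstack([cv2.resize(a[150:290,180:320],(400,400)),cv2.resize(b[110:250,200:340],(400,400))]))
E
```

```text
[0.459865   0.0460133  0.30295526] [ 3.14151401e+00 -5.54550587e-04  2.21622991e+00]
[[233.34675884 249.91341838]] [[293.37012906 185.18547817]
 [291.56460568 209.15685543]]
```

View pics/d.png

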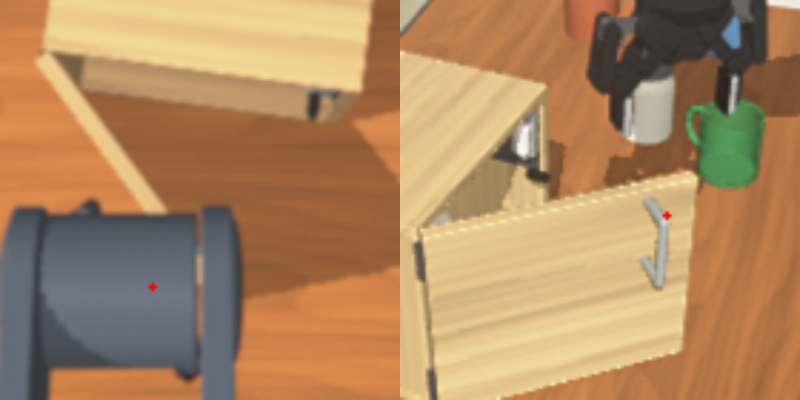

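>>> arm_command([
  [-0.002,-0.003,0.04,0,0,0,0],
  [0,0,0.04,0,0,0,0],
  [0,0,0.04,0,0,0,0],
  [0,0,0.03,0,0,0,0],
  [0,0,0.012,0,0,0,0],
])

```text
time: 4.1
tool_pos: [0.4567, 0.0405, 0.1719]
tcp_rot: [-3.139, -0.002, 2.216]
wrist_force: [-0.8, 0.4, 0.6]
grip_width: 0.997
grip_force: 0.0
```

>>> arm_command([
  [0,0,0,0,0,0,0.5],
  [0,0,0,0,0,0,0.8],
  [0,0,0,0,0,0,1],
  [0,0,0,0,0,0,1],
  [0,0,0,0,0,0,1],
], squeeze=50)

```text
time: 4.6
tool_pos: [0.4618, 0.0421, 0.1751]
tcp_rot: [3.132, 0.005, 2.217]
wrist_force: [47.8, 20.5, -25.4]
grip_width: 0.147
grip_force: 24.0
```

>>> arm_command([
  [0,0.004,0,0,0,0,0.8],
  [0,0.003,0,0,0,0,0.8],
  [0,0,0,0,0,0,0.8],
])

```text
time: 4.9
tool_pos: [0.4625, 0.0448, 0.1738]
tcp_rot: [-3.141, -0.0, 2.219]
wrist_force: [-0.2, -0.1, -0.5]
grip_width: 0.2
grip_force: 0.0
```

>>> arm_command([
  [0,0,0,0,0,0,1],
  [0,0,0,0,0,0,1],
  [0,0,0,0,0,0,1],
  [0,0,0,0,0,0,1],
], squeeze=40)

```text
time: 5.3
tool_pos: [0.4619, 0.0445, 0.1737]
tcp_rot: [-3.14, -0.001, 2.219]
wrist_force: [-4.4, -2.7, 6.6]
grip_width: 0.107
grip_force: 39.1
```

>>> arm_command([
  [-0.0092,-0.0021,0,0,0,-0.25,1],
  [-0.0185,-0.0037,0,0,0,-0.5,1],
  [-0.0185,-0.0037,0,0,0,-0.5,1],
  [0,0,0,0,0,0,1],
])

```text
time: 5.7
tool_pos: [0.4807, 0.0101, 0.1737]
tcp_rot: [-3.14, -0.0, 2.395]
wrist_force: [-5.0, -3.5, 6.0]
grip_width: 0.104
grip_force: 39.8
```

>>> arm_command([
  [-0.0185,-0.0037,0,0,0,-0.5,1],
  [-0.0185,-0.0037,0,0,0,-0.5,1],
  [-0.0185,-0.0037,0,0,0,-0.5,1],
  [-0.0185,-0.0037,0,0,0,-0.5,1],
  [-0.0185,-0.0037,0,0,0,-0.5,1],
])

```text
time: 6.2
tool_pos: [0.5324, -0.0439, 0.1738]
tcp_rot: [-3.14, -0.001, 2.745]
wrist_force: [-3.1, -3.4, 3.5]
grip_width: 0.106
grip_force: 39.5
```

>>> arm_command([
  [-0.0046,-0.001,0,0,0,-0.125,1],
  [0,0,0,0,0,0,1],
])

```text
time: 6.4
tool_pos: [0.5357, -0.0462, 0.1738]
tcp_rot: [-3.14, 0.0, 2.76]
wrist_force: [-4.7, -6.9, 4.6]
grip_width: 0.107
grip_force: 39.9
```

>>> arm_command([
  [-0.0046,-0.001,0,0,0,-0.125,1],
  [-0.0046,-0.001,0,0,0,-0.125,1],
  [-0.0046,-0.001,0,0,0,-0.125,1],
  [-0.0023,-0.0005,0,0,0,-0.063,1],
  [0,0,0,0,0,0,1],
])

```text
time: 6.9
tool_pos: [0.5464, -0.0532, 0.1737]
tcp_rot: [-3.14, -0.0, 2.821]
wrist_force: [-4.4, -9.0, 4.1]
grip_width: 0.104
grip_force: 39.8
```

>>> arm_command([
  [-0.0023,-0.0005,0,0,0,-0.063,1],
  [0,0,0,0,0,0,1],
])

```text
time: 7.1
tool_pos: [0.548, -0.0542, 0.1738]
tcp_rot: [-3.14, -0.0, 2.83]
wrist_force: [-5.7, -9.0, 4.4]
grip_width: 0.108
grip_force: 39.8
```

>>> arm_command([
  [-0.0023,-0.0005,0,0,0,-0.063,1],
  [0,0,0,0,0,0,1],
])

```text
time: 7.3
tool_pos: [0.5496, -0.0551, 0.1738]
tcp_rot: [-3.14, -0.0, 2.838]
wrist_force: [-5.8, -9.3, 3.6]
grip_width: 0.108
grip_force: 39.8
```

>>> arm_command([
  [-0.0023,-0.0012,0,0,0,-0.063,1],
  [0,0,0,0,0,0,1],
])

```text
time: 7.5
tool_pos: [0.5513, -0.0562, 0.1738]
tcp_rot: [-3.14, 0.0, 2.847]
wrist_force: [-3.8, -5.8, 2.2]
grip_width: 0.106
grip_force: 39.7
```

>>> arm_command([
  [-0.0023,-0.001,0,0,0,-0.063,1],
  [0,0,0,0,0,0,1],
])

```text
time: 7.7
tool_pos: [0.553, -0.0572, 0.1738]
tcp_rot: [-3.141, 0.0, 2.856]
wrist_force: [-2.9, -4.9, 3.1]
grip_width: 0.106
grip_force: 39.7
```

>>> arm_command([
  [-0.0023,-0.0005,0,0,0,-0.063,1],
  [0,0,0,0,0,0,1],
])

```text
time: 7.9
tool_pos: [0.5544, -0.058, 0.1738]
tcp_rot: [-3.141, -0.0, 2.865]
wrist_force: [-3.9, -4.8, 3.7]
grip_width: 0.107
grip_force: 39.7
```

>>> arm_command([
  [-0.0023,-0.0006,0,0,0,-0.063,1],
  [0,0,0,0,0,0,1],
])

```text
time: 8.1
tool_pos: [0.5557, -0.0586, 0.1738]
tcp_rot: [-3.141, -0.002, 2.874]
wrist_force: [-7.1, -2.7, 5.7]
grip_width: 0.105
grip_force: 40.0
```

>>> arm_command([
  [-0.0023,-0.0006,0,0,0,-0.063,1],
  [0,0,0,0,0,0,1],
])

```text
time: 8.3
tool_pos: [0.5571, -0.0594, 0.1738]
tcp_rot: [-3.141, -0.002, 2.883]
wrist_force: [-7.6, -2.6, 7.3]
grip_width: 0.104
grip_force: 40.1
```

>>> arm_command([
  [-0.0023,-0.0006,0,0,0,-0.063,1],
  [0,0,0,0,0,0,1],
])

```text
time: 8.5
tool_pos: [0.5588, -0.0603, 0.1738]
tcp_rot: [-3.141, -0.002, 2.891]
wrist_force: [-7.6, -1.3, 7.0]
grip_width: 0.109
grip_force: 40.1
```

>>> arm_command([
  [-0.0023,-0.0006,0,0,0,-0.063,1],
  [0,0,0,0,0,0,1],
])

```text
time: 8.7
tool_pos: [0.5607, -0.0613, 0.1738]
tcp_rot: [-3.141, -0.001, 2.9]
wrist_force: [-6.5, -2.4, 5.8]
grip_width: 0.107
grip_force: 39.9
```

>>> arm_command([
  [-0.0012,-0.0003,0,0,0,-0.03,1],
  [0,0,0,0,0,0,1],
])

```text
time: 8.9
tool_pos: [0.5617, -0.0618, 0.1738]
tcp_rot: [-3.141, -0.001, 2.904]
wrist_force: [-5.0, -2.3, 4.7]
grip_width: 0.106
grip_force: 39.9
```

>>> arm_command([
  [-0.0012,-0.0003,0,0,0,-0.03,1],
  [0,0,0,0,0,0,1],
])

```text
time: 9.1
tool_pos: [0.5628, -0.0623, 0.1738]
tcp_rot: [-3.141, -0.0, 2.908]
wrist_force: [-4.3, -3.5, 4.5]
grip_width: 0.11
grip_force: 39.8
```

>>> arm_command([
  [-0.0012,-0.0003,0,0,0,-0.03,1],
  [0,0,0,0,0,0,1],
])

```text
time: 9.3
tool_pos: [0.564, -0.0629, 0.1738]
tcp_rot: [-3.141, 0.0, 2.912]
wrist_force: [-2.6, -4.9, 3.7]
grip_width: 0.105
grip_force: 39.7
```

>>> arm_command([
  [-0.0012,-0.0003,0,0,0,-0.03,1],
  [0,0,0,0,0,0,1],
])

```text
time: 9.5
tool_pos: [0.5652, -0.0635, 0.1738]
tcp_rot: [-3.141, 0.001, 2.917]
wrist_force: [-0.2, -5.4, 2.4]
grip_width: 0.106
grip_force: 39.6
```

>>> arm_command([
  [-0.0012,-0.0003,0,0,0,-0.03,1],
  [0,0,0,0,0,0,1],
])

```text
time: 9.7
tool_pos: [0.5663, -0.064, 0.1738]
tcp_rot: [-3.141, 0.002, 2.921]
wrist_force: [0.9, -5.8, 1.2]
grip_width: 0.107
grip_force: 39.5
```

>>> arm_command([
  [-0.001,-0.0002,0,0,0,-0.02,1],
  [0,0,0,0,0,0,1],
])

```text
time: 9.9
tool_pos: [0.567, -0.0644, 0.1738]
tcp_rot: [-3.141, 0.002, 2.924]
wrist_force: [2.2, -5.9, 1.0]
grip_width: 0.106
grip_force: 39.5
```

>>> arm_command([
  [0,0,0,0,0,0,0.6],
  [0,0,0,0,0,0,0.6],
  [0,0,0,0,0,0,0.6],
  [0,0,0,0,0,0,0.6],
  [0,0,0,0,0,0,0.6],
])

```text
time: 10.4
tool_pos: [0.5664, -0.0637, 0.1736]
tcp_rot: [3.141, -0.0, 2.924]
wrist_force: [0.5, 0.2, 0.9]
grip_width: 0.403
grip_force: 0.0
```

>>> arm_command([
  [0,0,0,0,0,0,0.6],
  [0,0,0,0,0,0,0.6],
  [0,0,0,0,0,0,0.6],
  [0,0,0,0,0,0,0.6],
  [0,0,0,0,0,0,0.6],
])

```text
time: 10.9
tool_pos: [0.5664, -0.0639, 0.1737]
tcp_rot: [-3.142, 0.0, 2.924]
wrist_force: [0.1, -0.7, -0.0]
grip_width: 0.4
grip_force: 0.0
```

```bash
python3 - <<'E'
from h import *
b=env.read_camera("side")[:,:,::-1]; cv2.imwrite("pics/e.png",cv2.resize(b[90:270,130:370],(800,600)))
E
```

```text
(no output)
```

View pics/e.png

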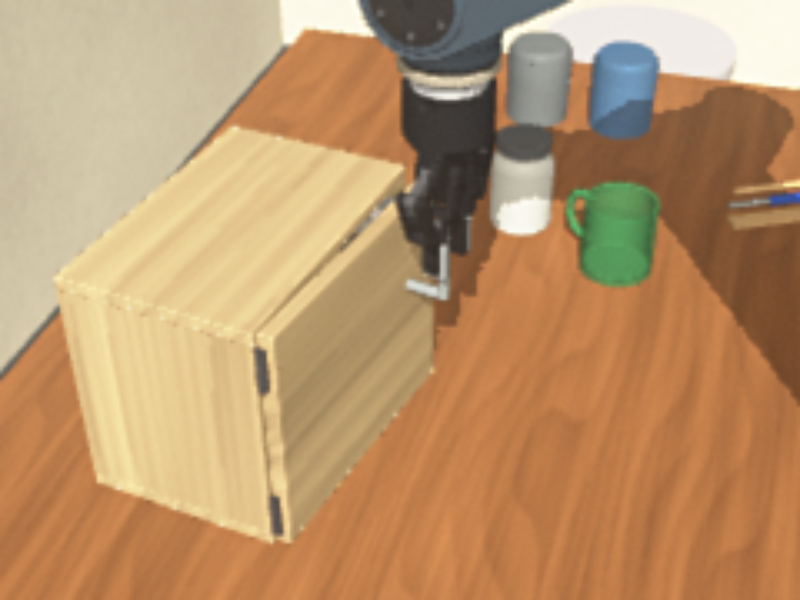

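>>> arm_command([
  [0,0,0,0,0,0,0.6],
  [0,0,0,0,0,0,0.6],
  [0,0,0,0,0,0,0.6],
  [0,0,0,0,0,0,0.6],
  [0,0,0,0,0,0,0.6],
])

```text
time: 11.45
tool_pos: [0.5664, -0.0639, 0.1737]
tcp_rot: [3.142, -0.0, 2.924]
wrist_force: [0.9, 0.3, 0.8]
grip_width: 0.406
grip_force: 0.0
```

>>> arm_command([
  [0,-0.0006,0,0,0,0,0.8],
  [0,0,0,0,0,0,1],
  [0,0,0,0,0,0,1],
  [0,0,0,0,0,0,1],
  [0,0,0,0,0,0,1],
], squeeze=50)

```text
time: 11.95
tool_pos: [0.5663, -0.0644, 0.1738]
tcp_rot: [-3.141, 0.0, 2.924]
wrist_force: [-1.0, -1.0, 1.0]
grip_width: 0.102
grip_force: 48.6
```

>>> arm_command([
  [0.0012,0.0003,0,0,0,0.03,1],
  [0,0,0,0,0,0,1],
])

```text
time: 12.15
tool_pos: [0.5656, -0.0641, 0.1738]
tcp_rot: [-3.141, 0.001, 2.919]
wrist_force: [2.1, -3.8, 0.2]
grip_width: 0.1
grip_force: 48.7
```

>>> arm_command([
  [0.0012,0.0003,0,0,0,0.03,1],
  [0,0,0,0,0,0,1],
])

```text
time: 12.35
tool_pos: [0.5648, -0.0637, 0.1738]
tcp_rot: [-3.141, 0.001, 2.915]
wrist_force: [3.3, -3.4, -0.1]
grip_width: 0.107
grip_force: 48.7
```

>>> arm_command([
  [0.0012,0.0003,0,0,0,0.03,1],
  [0,0,0,0,0,0,1],
])

```text
time: 12.55
tool_pos: [0.5637, -0.0631, 0.1738]
tcp_rot: [-3.142, 0.0, 2.911]
wrist_force: [1.9, -3.0, 1.4]
grip_width: 0.108
grip_force: 48.9
```

>>> arm_command([
  [0.0012,0.0003,0,0,0,0.03,1],
  [0.0012,0.0003,0,0,0,0.03,1],
  [0.0012,0.0003,0,0,0,0.03,1],
  [0.0012,0.0003,0,0,0,0.03,1],
  [0.0012,0.0003,0,0,0,0.03,1],
])

```text
time: 13.05
tool_pos: [0.5585, -0.0605, 0.1738]
tcp_rot: [-3.142, -0.002, 2.89]
wrist_force: [-5.7, -1.9, 7.9]
grip_width: 0.102
grip_force: 49.4
```

>>> arm_command([
  [0.0023,0.0006,0,0,0,0.063,1],
  [0.0023,0.0006,0,0,0,0.063,1],
  [0.0023,0.0006,0,0,0,0.063,1],
  [0.0046,0.0011,0,0,0,0.125,1],
  [0.0046,0.0011,0,0,0,0.125,1],
])

```text
time: 13.55
tool_pos: [0.5473, -0.0541, 0.1737]
tcp_rot: [-3.141, -0.0, 2.828]
wrist_force: [-1.8, -4.8, 3.5]
grip_width: 0.105
grip_force: 49.2
```

```bash
python3 - <<'E'
from h import *
s=env.sense();p=s['tool_pos'];v=p[:2]-[.659,.132];print(p,s['tcp_rot'],np.hypot(*v),np.arctan2(v[1],v[0])+1.8045,s['wrist_force'],s['joint_pos'])
E
```

```text
[ 0.54731137 -0.05414884  0.17372182] [-3.14123419e+00 -4.04261376e-04  2.82787787e+00] 0.2170846353761691 -0.3067131627730664 [-1.78637327 -4.76248696  3.50275424] [-1.83117843e-01  4.17649641e-01  1.70873296e+00 -3.56270764e-04
  1.01565758e+00 -1.44001161e+00]
```

>>> arm_command([
  [0.0091,0.0023,0,0,0,0.25,1],
  [0.0091,0.0023,0,0,0,0.25,1],
  [0.0182,0.005,0,0,0,0.5,1],
  [0.0182,0.005,0,0,0,0.5,1],
  [0.0182,0.005,0,0,0,0.5,1],
])

```text
time: 14.05
tool_pos: [0.5004, -0.0156, 0.1737]
tcp_rot: [3.142, -0.0, 2.546]
wrist_force: [1.5, 0.4, 2.3]
grip_width: 0.102
grip_force: 49.2
```

>>> arm_command([
  [0.0182,0.005,0,0,0,0.5,1],
  [0.0182,0.005,0,0,0,0.5,1],
  [0.0182,0.005,0,0,0,0.5,1],
  [0.0182,0.005,0,0,0,0.5,1],
  [0,0,0,0,0,0,1],
])

```text
time: 14.55
tool_pos: [0.466, 0.0348, 0.1737]
tcp_rot: [3.141, -0.001, 2.27]
wrist_force: [-2.2, -0.9, 2.3]
grip_width: 0.103
grip_force: 49.4
```

>>> arm_command([
  [0.0182,0.005,0,0,0,0.5,1],
  [0.0182,0.005,0,0,0,0.5,1],
  [0.0182,0.005,0,0,0,0.5,1],
  [0.0182,0.005,0,0,0,0.5,1],
  [0,0,0,0,0,0,1],
])

```text
time: 15.05
tool_pos: [0.4473, 0.0914, 0.1737]
tcp_rot: [-3.141, -0.001, 1.992]
wrist_force: [-2.1, -1.1, 4.5]
grip_width: 0.105
grip_force: 49.8
```

>>> arm_command([
  [0.0182,0.005,0,0,0,0.5,1],
  [0.0182,0.005,0,0,0,0.5,1],
  [0.0182,0.005,0,0,0,0.5,1],
  [0.0091,0.0023,0,0,0,0.25,1],
  [0,0,0,0,0,0,1],
])

```text
time: 15.55
tool_pos: [0.4441, 0.1432, 0.1737]
tcp_rot: [-3.141, -0.0, 1.749]
wrist_force: [-3.1, 0.2, 5.9]
grip_width: 0.106
grip_force: 50.0
```

>>> arm_command([
  [0,0,0,0,0,0,0.6],
  [0,0,0,0,0,0,0.4],
  [0,0,0,0,0,0,0.3],
  [0,0,0,0,0,0,0.3],
  [0,0,-0.02,0,0,0,0.3],
])

```text
time: 16.05
tool_pos: [0.4432, 0.1426, 0.1884]
tcp_rot: [-3.138, 0.0, 1.747]
wrist_force: [-0.1, -0.5, 0.7]
grip_width: 0.698
grip_force: 0.0
```

>>> arm_command([
  [0,0,-0.04,0,0,0,0.3],
  [0,0,-0.04,0,0,0,0.3],
  [0,0,-0.04,0,0,0,0.3],
  [0,0,-0.04,0,0,0,0.3],
  [0,0,0,0,0,0,0.3],
])

```text
time: 16.55
tool_pos: [0.4455, 0.1432, 0.3215]
tcp_rot: [3.135, -0.0, 1.747]
wrist_force: [0.3, 0.4, -1.3]
grip_width: 0.703
grip_force: 0.0
```

```bash
python3 - <<'E'
from h import *
b=env.read_camera("side")[:,:,::-1]; a=env.read_camera("top")[:,:,::-1]; cv2.imwrite("pics/f.png",cv2.resize(np.hstack([a,b]),(800,300)))
print(env.sense()['tool_pos'],env.sense()['wrist_force'])
E
```

```text
[0.44410183 0.14292128 0.31768563] [-0.34031967 -0.01168158 -0.20580427]
```

View pics/f.png

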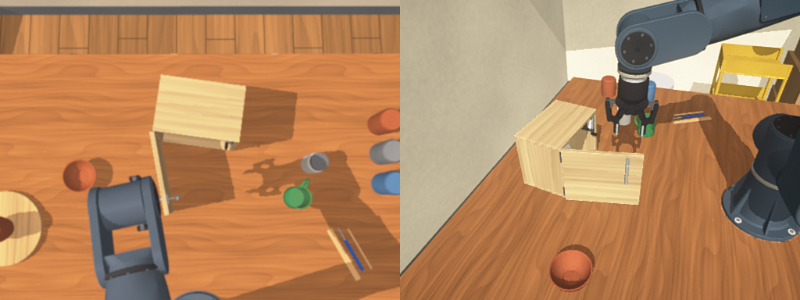

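The door stands about 72° open. In the top view its free edge is at about (165,212). The gripper is clear above it, and the mug, jar and bowl are where they were.

```bash
python3 -c "
from bench import env
print(env.sign_off())"
```

```text
the job is handed in; nothing more can be done
None
```

I pushed the door gently until the catch drew it in and let go for over a second. It stayed shut, then I pulled it slowly back through the catch and left it about 72° open with the gripper clear; the job is handed in, with no verdict shown.

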